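Hold the dust extractor's filter up to the lamp

TASK

Check the filter of the bench dust extractor. With its cover flap still shut, push the sprung shaker plunger on the deck fully down to its stop to knock the dust off and let it spring back up; then swing the flap right up until it stands open by itself, draw out the filter cassette and hold it up to the work lamp: upright, clear of everything, centred before the glass, pleated face square to it, about a hand's width (100 mm) away. Finish holding it there still in the gripper, with the flap left open and the offcuts and spanner undisturbed.

Things in the scene. Friction and masses are not known exactly. Their poses are not given: they have to be found in the camera images.
- extractor: Grey steel bench dust extractor, fixed: 260 (x) x 300 (y) x 155 mm tall; its flat top is the deck. Origin: centre of its underside, on the bench; -x side = front, facing the robot. Inlet spigot 62 mm wide stands 50 mm out of its -y side. Under the flap a well 120 (x) x 130 (y) mm, centred 10 mm to +x of the origin, ledges 68 mm below the deck, with the 106 x 38 mm slot where the cassette stands.
- shaker (a joint): Travel of the shaker plunger: 0 = up, 0.020 m = fully down on its stop. Its spring takes 3 N to start and 10 N to be fully down, and returns it when let go.
- shaker_top (a point): Centre of the flat top of the shaker plunger's black round cap (36 mm wide, 15 mm thick), 215 mm above the bench when up, at the front right of the deck: 70 mm to -x and 110 mm to -y of the extractor's origin. It moves straight down.
- flap (a joint): Angle of the cover flap: 0 = shut, lying flat on the deck; 1.57 = upright; 1.92 = open against its stop, leaning away from the front. Stiff friction hinges: it stays at whatever angle it is left. Opening takes about 4 N at the knob.
- flap_knob (a point): Centre of the grip of the flap's black round knob: 24-26 mm wide, reaching 7 mm below and above this point, on a thinner stem. It stands on the flap's upper face, 27 mm above it and 115 mm from the hinge line, so it is on the far side once the flap is open. Frame turns with the flap: x to the hinge, y along the hinge, z out of the upper face.
- flap_hinge (a point): Middle of the hinge line at the far (+x) edge of the flap, 156 mm above the bench, parallel to the extractor's y. The flap is a plate 140 (hinge to free edge) x 150 (y) x 5 mm, underside level with the hinge line when shut; opening, the knob goes up, then away from the front. Frame as flap_knob.
- cassette_center (a point): Centre of the filter cassette (its pull not counted): aluminium frame, white paper pleats, 100 long (x) x 32 thick (y) x 85 mm tall (z); its pleated faces look to its own +y and -y. 0.15 to 0.31 kg, loose. At the start it stands in the slot below the shut flap, underside 12 mm above the bench, its axes along the extractor's.
- cassette_pull (a point): Centre of the grip bar of the cassette's black bow pull: a bar 64 mm long (along the cassette's x), 12 mm thick (y), 16 mm tall, 76.5 mm above cassette_center; free space of 26 mm between the bar and the cassette. At the start the top of the bar is 16 mm below the deck.
- lamp_glass (a point): Centre of the lit glass (120 wide, 80 mm tall) of the work lamp, 225 mm above the bench. It shines along this frame's -x (level); y is level across the glass, z up. The dark head is 140 wide, 100 tall, 55 mm deep behind the glass, on a stand with a 110 mm round foot fixed to the bench.
- angle_offcut: Bystander: offcut of steel angle, 60 x 60 x 6 mm, 90 mm long (x), lying on the bench. Origin: centre of its underside.
- tube_offcut: Bystander: offcut of dark square tube, 50 x 50 mm, 110 mm long (x), lying on the bench. Origin: centre of its underside.
- spanner_grip (a point): Bystander: middle of the handle of a steel spanner lying on the bench.

How it is judged:
By the outcome, as a careful person would: the job done as asked, in the order asked, and still so for the second after the job is handed in, while the arm keeps its last pose, push and grip.
It also fails if it takes over 69 s, if anything falls off the work surface, if the arm or the gripper's body presses on something with over 40 N, if the wrist force passes 120 N, or if a joint passes its speed limit or range.

ROBOT

A 6-joint arm with a two-finger parallel gripper is mounted at the origin on the work surface. World frame = base frame: x ahead of the robot, y to its left, z up, the work surface at z = 0. Lengths are in m, angles in rad, forces in N, time in s.
With the tool pointing down it reaches from about 0.325 to 0.875 m from the base axis. Payload 4.4 kg.
Tool frame: the origin (TCP) lies at the very end of the fingers, on their centre line; the grasp point (between the pads) lies 19 mm behind it; z points along the fingers, y is the direction in which the jaws open and shut (so a half turn about z gives the same grasp; the last joint's range is limited). The gripper opens to 85 mm and grips with 20 to 120 N. Pads are 22 mm wide; open, the fingers measure 114 mm over their backs; the gripper's body (76 mm by 85 mm) begins 54 mm behind the grasp point. The pads swing forward as they close: fully open they stand 13 mm farther back than shut.
Start: joints at [-1.44, 0.207, 1.542, -0, 1.393, -0.15], TCP at [0.159, -0.552, 0.231] pointing down, gripper open.
Joint ranges: [-2.73, 2.73], [-0.86, 2.22], [0.23, 2.46], [-1.11, 4.25], [0.08, 2.63], [-2.82, 2.82]. Speed limits (rad/s): [2.79, 2.79, 3.14, 3.14, 3.14, 3.14].

INTERFACE

Orientations are given as a unit quaternion [x, y, z, w].
In Python, from bench import * gives the robot as it stands.
- The arm moves only by the tool jog_arm, never from a script. Its argument "moves" is a list of rows, each a list of 5 numbers: the shift along the world's x, y, z in m, then the turn about the world's z in rad, then the opening in per cent of the stroke, from 0 (shut) to 100 (fully open). A call has exactly 5 rows; each row shifts and turns the commanded pose from where the row before left it; what a row does not reach is not made up. A row lasts 1/8 s, in which the tool goes at most 62.5 mm and 10.7 degrees, less where a joint would pass 70% of its speed; a pose out of reach is approached as far as the arm can. A call is refused whole if a number of a shift passes 0.0625 or a number of a turn 0.188, either way. A call with a gripper value outside its range is refused whole. The fingers move at their own pace and stop on an object; "force" is the grip in N (left out, the last holds). Time passes only in rows, so rows that do not move let the fingers close, or fill a call up. It gives the time, the measured TCP pose, the force and the opening at its end, in the units of the state.
- get_state(): the state, without advancing time (a new reading comes with each control period).
- read_camera(name): name is "scene" or "top" or "wrist"; returns the picture (384x512x3 uint8, red, green, blue); there is no depth.
- camera_info(name): a dict with "K" (3x3 intrinsics, pixels), "cam_to_world" (4x4, takes a point from camera to world coordinates). Camera axes: x right, y down, z forward; pixel columns grow to the right and rows downward; lengths in m; the calibration is good to about 2 mm. A picture is of the moment at which its call begins: read the wrist's pose just before it. camera_info takes no time and is no camera call; for the wrist camera it gives the pose at the moment of the call.
- sign_off(): hands the job in, once; it reports no verdict.
Trained networks look in the newest picture that a camera, given by its name, has taken for a name from the list of things; names that differ only in an ending like _2 or _b are one class to them, and where a whole thing is asked for, a point or a joint stands for the part that bears it (a point fixed in the world has none). Each returns a list of dicts, best first, with "score" (0 to 1); they miss things now and then, are a little off and sometimes report something else, mostly with a low value. They report only what shows in the picture. A call takes as long as a camera call.
- boxes_of(camera, target): "bbox" ([left, top, right, bottom] in pixels, round what is visible of it).
- silhouettes(camera, target): "region" (384x512 bool, what is visible of it) and "bbox" ([left, top, right, bottom] in pixels, round what is visible of it).
The state is a dict: "time": time; "qpos": joint angles; "qvel": joint speeds; "joint_efforts": joint torques, N m; "position": TCP position; "eef_rot": TCP orientation; "force": force on the tool from outside, world axes, zero at the start; "ft_torque": the same for the moment, N m; "opening": opening from 0.0 (shut) to 1.0 (fully open).
Only numpy, scipy, OpenCV 4.12 (cv2) and the standard library are available. Lean on these libraries where they do the work, as an engineer would, in place of code of your own. Each camera call takes 0.05 s, during which the arm holds its last target. There are 200 camera calls.

## Working session

There is one attempt and no reset: what is moved stays moved. The work goes in short steps, Python scripts to look and compute and a tool call to move; the robot and the scene stay as the last step left them, time stands still between calls to the robot, and variables do not carry over. Pictures are saved under pics/ and viewed, about 8 in all and at most 12, crops included, and the job is handed in when it is done.

Besides the shell and the picture viewer there is one more tool, called after "Emit:" by a JSON object that holds its "op" and its "data", one argument or row to a line. jog_arm: Moves the arm, as the interface text tells. Its arguments: {"type":"object","properties":{"moves":{"type":"array","items":{"type":"array","items":{"type":"number"}}},"force":{"type":"number"}},"required":["moves"]}

```bash
ls; mkdir -p pics
python3 - <<'E'
from bench import *
import cv2
for c in ("scene","top"):
    im=read_camera(c); cv2.imwrite(f"pics/{c}0.png",im[:,:,::-1])
    i=camera_info(c); print(c,i["K"].round(1).tolist(),i["cam_to_world"].round(4).tolist())
    for t in ("extractor","shaker_top","flap_knob","flap","lamp_glass","angle_offcut","tube_offcut","spanner_grip"):
        print(t,[(round(d["score"],2),[round(float(v)) for v in d["bbox"]]) for d in boxes_of(c,t)[:2]])
print(get_state())
E
```

```text
pics
scene [[443.2, 0.0, 250.6], [0.0, 443.2, 190.3], [0.0, 0.0, 1.0]] [[0.2118, 0.5754, -0.79, 1.5165], [0.9773, -0.1182, 0.176, -0.2623], [0.0079, -0.8093, -0.5873, 0.8738], [0.0, 0.0, 0.0, 1.0]]
extractor [(0.84, [171, 156, 301, 260]), (0.69, [78, 218, 108, 261])]
shaker_top [(0.2, [212, 166, 272, 207])]
flap_knob [(0.96, [215, 167, 268, 205])]
flap [(0.71, [216, 167, 274, 203])]
lamp_glass [(0.79, [370, 111, 417, 205])]
angle_offcut [(0.92, [318, 153, 341, 183])]
tube_offcut [(0.68, [369, 236, 406, 269]), (0.24, [78, 220, 104, 263])]
spanner_grip [(0.6, [78, 221, 108, 263]), (0.44, [371, 237, 403, 270])]
top [[479.4, 0.0, 254.1], [0.0, 479.4, 192.7], [0.0, 0.0, 1.0]] [[0.0181, -0.9959, 0.0887, 0.3998], [-0.9997, -0.0166, 0.0176, -0.05], [-0.0161, -0.0889, -0.9959, 1.5548], [0.0, 0.0, 0.0, 1.0]]
extractor [(0.7, [212, 140, 337, 240])]
shaker_top [(0.41, [295, 214, 311, 224])]
flap_knob [(0.72, [242, 161, 300, 211])]
flap [(0.83, [239, 161, 300, 213])]
lamp_glass [(0.71, [138, 249, 169, 279]), (0.7, [75, 182, 131, 243])]
angle_offcut [(0.81, [136, 248, 168, 282]), (0.17, [243, 161, 295, 213])]
tube_offcut [(0.89, [151, 103, 171, 141]), (0.44, [237, 161, 301, 215])]
spanner_grip [(0.69, [390, 183, 412, 229])]
{'time': 0.9, 'qpos': array([-1.44047339e+00,  2.06572430e-01,  1.54152957e+00,  1.32352771e-05,
        1.39346701e+00, -1.50510572e-01]), 'qvel': array([ 0.00047725,  0.00013011,  0.00075902,  0.00077435,  0.0003376 ,
       -0.00040847]), 'joint_efforts': array([-1.62933382e-03, -3.83043444e+01, -2.91975081e+01, -2.88076544e-04,
        6.50975762e-04, -1.90282989e-06]), 'position': array([ 0.15935231, -0.55247772,  0.23128329]), 'eef_rot': array([9.90157918e-01, 1.39954624e-01, 6.39424338e-06, 1.18846011e-05]), 'force': array([0.58543114, 1.11165024, 0.01393879]), 'ft_torque': array([ 0.02919877, -0.00610782,  0.04451231]), 'opening': 0.9952376385792999}
```

```bash
python3 -c "
import cv2,numpy as np
a=cv2.imread('pics/top0.png')[80:300,60:430];b=cv2.imread('pics/scene0.png')[70:300,60:430]
cv2.imwrite('pics/a.png',cv2.resize(a,None,fx=2.1,fy=2.1,interpolation=2));cv2.imwrite('pics/b.png',cv2.resize(b,None,fx=2.1,fy=2.1,interpolation=2))"
```

```text
(no output)
```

View pics/a.png

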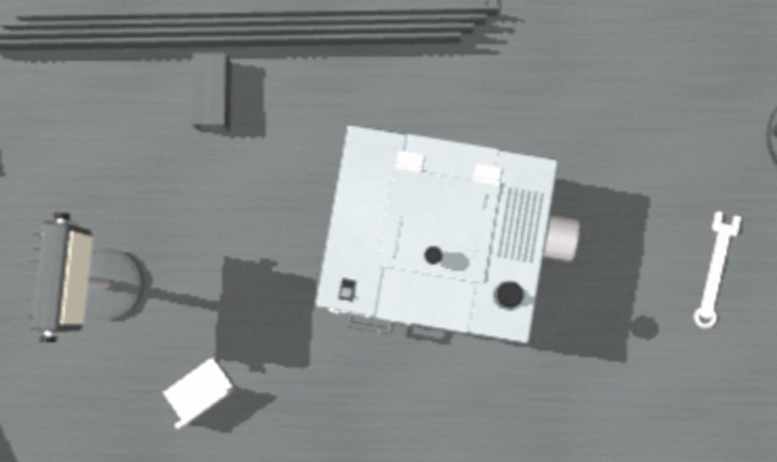

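View pics/b.png

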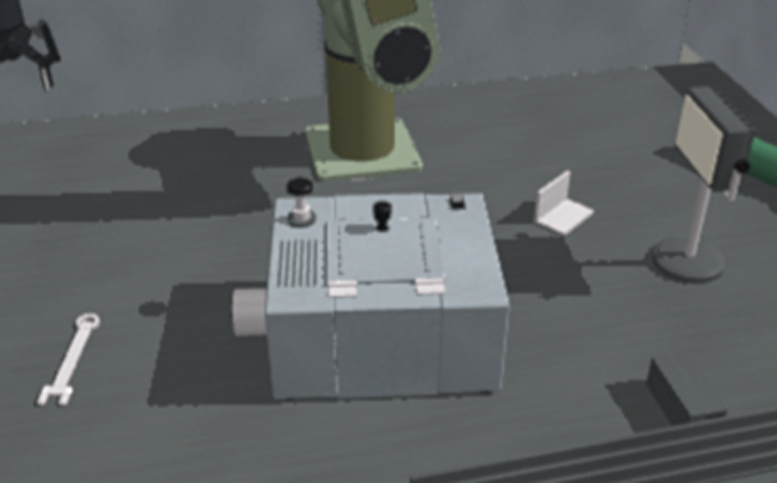

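The top view shows the extractor deck with corners at crop (348,126), (556,160), (527,343) and (316,306). The knob is at (433,255), the plunger cap at (510,295), and the lamp is at left with its glass strip at x≈62–92, facing right (world -y). The scene view confirms this layout; the tube offcut and rails lie beyond the lamp.

```bash
cat > h.py <<'E'
from bench import *
import numpy as np, cv2
def unproj(cam,uv,z):
    i=camera_info(cam); T=i["cam_to_world"]; K=i["K"]
    d=T[:3,:3]@np.linalg.solve(K,[*uv,1.]); return T[:3,3]+d*(z-T[2,3])/d[2]
def proj(cam,P):
    i=camera_info(cam); T=i["cam_to_world"]; p=T[:3,:3].T@(np.asarray(P,float)-T[:3,3]); q=i["K"]@p; return (q[:2]/q[2])
E
python3 - <<'E'
from h import *
f=lambda c,z:unproj("top",(c[0]/2.1+60-.25,c[1]/2.1+80-.25),z)
c=[f(p,.155) for p in ((348,126),(556,160),(527,343),(316,306))]
for p in c: print(p.round(3))
print("side",[np.linalg.norm(c[i]-c[(i+1)%4]).round(3) for i in range(4)])
ctr=sum(c)/4
yaws=[np.arctan2(*(a-b)[[1,0]]) for a,b in ((c[0],c[3]),(c[1],c[2]))]+[np.arctan2(*(a-b)[[1,0]])-np.pi/2 for a,b in ((c[0],c[1]),(c[3],c[2]))]
print("ctr",ctr.round(3),"yaws",np.round(yaws,3))
print("knob",f((433,252),.195).round(3),"cap",f((510,295),.215).round(3))
y=np.mean(yaws);R=np.array([[np.cos(y),-np.sin(y)],[np.sin(y),np.cos(y)]])
k=f((433,255),.195)[:2];s=f((510,295),.215)[:2]
print("knob local",R.T@(k-ctr[:2]),"cap local",R.T@(s-ctr[:2]), "cap from ctr",ctr[:2]+R@[-.07,-.11])
# lamp glass: search pose using silhouette in both cams
for cam in("top","scene"):
    read_camera(cam)
    for t in("lamp_glass",):
        for d in silhouettes(cam,t)[:3]:
            print(cam,d["score"],np.round(d["bbox"]),d["region"].sum())
    
im=read_camera("scene"); 
cr=cv2.resize(im[90:225,350:450,::-1],None,fx=4,fy=4,interpolation=2)
im=read_camera("top"); cr2=cv2.resize(im[165:265,60:150,::-1],None,fx=4,fy=4,interpolation=2)
o=np.zeros((540,760,3),np.uint8);o[:,:400]=cr;o[:400,400:]=cr2;cv2.imwrite("pics/l.png",o)
E
```

```text
[0.68  0.063 0.155]
[ 0.636 -0.231  0.155]
[ 0.38  -0.192  0.155]
[0.426 0.101 0.155]
side [np.float64(0.296), np.float64(0.259), np.float64(0.297), np.float64(0.257)]
ctr [ 0.531 -0.065  0.155] yaws [-0.151 -0.15  -0.149 -0.155]
knob [ 0.501 -0.06   0.195] cap [ 0.444 -0.163  0.215]
knob local [-0.03407758 -0.00040695] cap local [-0.07090561 -0.11005882] cap from ctr [ 0.44514381 -0.16293744]
top 0.73 [ 76. 181. 132. 241.] 2159
scene 0.87 [370. 112. 419. 205.] 1945
```

View pics/l.png

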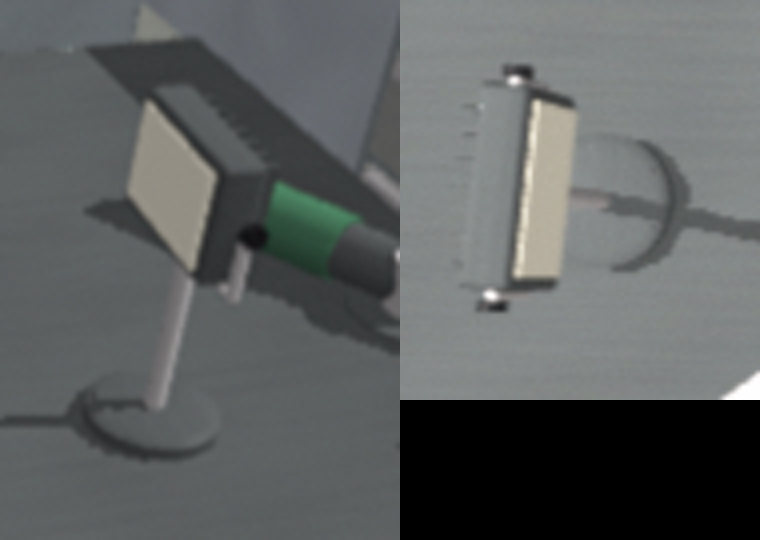

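The crops show the glass quad clearly in both views: scene crop corners (145,98), (215,178), (195,272) and (127,192), and top crop corners (533,99), (513,278), (577,108) and (558,280). I'll fit its pose from these.

Run:
```python
from h import *
from scipy.optimize import least_squares
# corners order: +x top, -x top, +x bottom, -x bottom
S=np.array([(215,178),(145,98),(195,272),(127,192)])/4+[350,90]-.4
T=(np.array([(533,99),(513,278),(577,108),(558,280)])-[400,0])/4+[60,165]-.4
def pts(p):
    x,y,th=p; a=np.array([-np.sin(th),np.cos(th)]) # frame y ; frame x=(cos,sin)~+y
    out=[]
    for z in(.265,.185):
        for s in(-.06,.06): out.append([x+s*a[0],y+s*a[1],z])
    return out
def res(p,w=(1,1)):
    P=pts(p); return np.concatenate([w[0]*(proj("scene",q)-s) for q,s in zip(P,S)]+[w[1]*(proj("top",q)-t) for q,t in zip(P,T)])
for w in((1,1),(1,0),(0,1)):
    r=least_squares(res,[.5,.35,1.5],args=(w,));print(r.x.round(4),r.cost.round(2),res(r.x).round(1))
r=least_squares(res,[.5,.35,1.5]);x,y,th=r.x
print("target centre",(x-.1*np.cos(th)-.0*np.cos(th)).round(3),(y-.1*np.sin(th)).round(3),"face at 100:",(np.array([x,y])-.116*np.array([np.cos(th),np.sin(th)])).round(3))
for t,c in(("angle_offcut",(152,265)),("tube_offcut",(161,122)),("spanner_grip",(401,206))): print(t,unproj("top",c,.03).round(3))
```

```text
[0.4551 0.4118 1.5178] 4.18 [ 0.7 -0.8  1.2  0.6 -0.  -0.4  0.9 -0.1  1.   0.5  1.5 -0.  -0.4  0.9
  0.3 -0.4]
[0.4559 0.4091 1.5355] 0.63 [ 0.3 -0.6  0.1  0.8 -0.4 -0.2 -0.1  0.2  1.6  0.2  2.9 -0.3  0.2  0.6
  1.6 -0.7]
[0.4557 0.4135 1.5063] 1.33 [ 1.1 -0.7  2.   0.6  0.4 -0.3  1.7 -0.   0.6  0.3  0.6 -0.3 -0.7  0.7
 -0.6 -0.7]
target centre 0.45 0.312 face at 100: [0.449 0.296]
angle_offcut [0.301 0.296 0.03 ]
tube_offcut [0.761 0.283 0.03 ]
spanner_grip [ 0.501 -0.489  0.03 ]
```

Emit:
{"op": "jog_arm", "data": {
  "moves": [
    [0.0285,0.039,0.008,-0.043,0],
    [0.0285,0.039,0.008,-0.043,0],
    [0.0285,0.039,0.008,-0.043,0],
    [0.0285,0.039,0.008,-0.043,0],
    [0.0285,0.039,0.008,-0.043,0]
  ],
  "force": 40
}}

```text
time: 1.82
position: [0.3026, -0.3562, 0.2717]
eef_rot: [0.999, 0.032, 0.0, 0.0]
force: [-0.1, -0.9, 0.4]
opening: 0.002
```

Emit:
{"op": "jog_arm", "data": {
  "moves": [
    [0.0285,0.039,0.002,-0.043,0],
    [0.0285,0.039,0.002,-0.043,0],
    [0.0285,0.039,0.002,-0.043,0],
    [0.0285,0.039,0.002,-0.043,0],
    [0.0285,0.039,0.002,-0.043,0]
  ]
}}

```text
time: 2.45
position: [0.4451, -0.1611, 0.2816]
eef_rot: [0.997, -0.075, 0.0, 0.0]
force: [0.6, -1.0, -0.9]
opening: 0.001
```

Emit:
{"op": "jog_arm", "data": {
  "moves": [
    [0,0,0,0,0],
    [0,0,0,0,0],
    [0,0,0,0,0],
    [0,0,0,0,0],
    [0,0,0,0,0]
  ]
}}

```text
time: 3.08
position: [0.444, -0.1631, 0.2813]
eef_rot: [0.997, -0.075, -0.0, -0.0]
force: [-0.7, -0.3, -0.2]
opening: 0.001
```

Run:
```python
from h import *
im=read_camera("wrist"); cv2.imwrite("pics/w1.png",im[:,:,::-1])
s=get_state();print(s["position"].round(4),s["eef_rot"].round(4),s["force"].round(2))
print("cap",proj("wrist",[.4445,-.163,.215]).round(),"knob",proj("wrist",[.499,-.06,.195]).round(), "tcp", proj("wrist",s["position"]).round())
```

```text
[ 0.4441 -0.163   0.2813] [ 0.9972 -0.0751 -0.     -0.    ] [ 0.32 -0.09  0.97]
cap [258. 212.] knob [100. 151.] tcp [259. 257.]
```

View pics/w1.png

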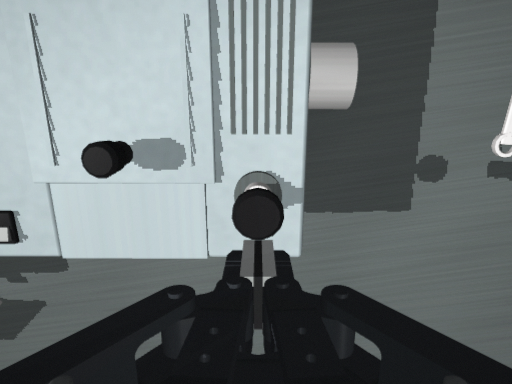

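The wrist view puts the cap at (258,214), as predicted, and the knob at (100,159), about 8 px lower than predicted. I'll press the plunger, keeping the knob refinement for afterwards.

Run:
```python
from h import *
p=unproj("wrist",(100,159),.195);e=unproj("wrist",(125,183),.161);R=np.array([[np.cos(.151),-np.sin(.151)],[np.sin(.151),np.cos(.151)]])
print(p.round(4),e.round(4),"local",R@(p[:2]-[.531,-.065]),R@(e[:2]-[.531,-.065]))
```

```text
[ 0.4936 -0.0583  0.195 ] [ 0.4685 -0.0561  0.161 ] local [-0.03795766  0.00095389] [-0.06310311 -0.00057158]
```

Emit:
{"op": "jog_arm", "data": {
  "moves": [
    [0,0,-0.025,0,0],
    [0,0,-0.025,0,0],
    [0,0,-0.012,0,0],
    [0,0,-0.005,0,0],
    [0,0,-0.005,0,0]
  ]
}}

```text
time: 3.75
position: [0.4447, -0.1627, 0.2102]
eef_rot: [0.997, -0.075, 0.0, 0.0]
force: [-2.4, 1.4, 4.2]
opening: -0.001
```

Emit:
{"op": "jog_arm", "data": {
  "moves": [
    [0,0,-0.004,0,0],
    [0,0,-0.004,0,0],
    [0,0,-0.004,0,0],
    [0,0,0,0,0],
    [0,0,0,0,0]
  ]
}}

```text
time: 4.38
position: [0.4447, -0.1628, 0.1988]
eef_rot: [0.997, -0.074, 0.001, 0.0]
force: [-2.4, 1.8, 7.5]
opening: 0.001
```

Emit:
{"op": "jog_arm", "data": {
  "moves": [
    [0,0,-0.002,0,0],
    [0,0,-0.002,0,0],
    [0,0,-0.002,0,0],
    [0,0,0,0,0],
    [0,0,0,0,0]
  ]
}}

```text
time: 5.0
position: [0.4448, -0.1628, 0.1949]
eef_rot: [0.997, -0.074, 0.001, 0.001]
force: [-8.4, 3.7, 18.2]
opening: 0.001
```

Emit:
{"op": "jog_arm", "data": {
  "moves": [
    [0,0,-0.001,0,0],
    [0,0,0,0,0],
    [0,0,0.01,0,0],
    [0,0,0.02,0,0],
    [0,0,0.044,0,0]
  ]
}}

```text
time: 5.62
position: [0.4435, -0.162, 0.2633]
eef_rot: [0.997, -0.075, -0.001, -0.001]
force: [1.1, 0.3, 0.1]
opening: 0.002
```

Emit:
{"op": "jog_arm", "data": {
  "moves": [
    [0.0165,0.035,0,0,100],
    [0.0165,0.035,0,0,100],
    [0.0165,0.035,0,0,100],
    [0,0,0,0,100],
    [0,0,0,0,100]
  ]
}}

```text
time: 6.25
position: [0.494, -0.0578, 0.2642]
eef_rot: [0.997, -0.074, 0.0, 0.0]
force: [0.2, -0.5, -0.3]
opening: 0.999
```

Run:
```python
from h import *
im=read_camera("wrist"); cv2.imwrite("pics/w2.png",im[:,:,::-1])
s=get_state();print(s["position"].round(4),s["eef_rot"].round(4),s["force"].round(2))
print("cap",proj("wrist",[.4445,-.163,.215]).round(),proj("wrist",[.4445,-.163,.195]).round(),"knob",proj("wrist",[.494,-.058,.195]).round())
for t in("flap_knob","shaker_top"):print(t,[(d["score"],np.round(d["bbox"])) for d in boxes_of("wrist",t)[:2]])
```

```text
[ 0.4938 -0.0582  0.2643] [ 9.972e-01 -7.480e-02  2.000e-04  3.000e-04] [ 0.26 -0.9   0.61]
cap [430. 269.] [415. 256.] knob [258. 211.]
flap_knob [(0.75, array([151.,  40., 372., 235.]))]
shaker_top [(0.85, array([396., 239., 458., 296.]))]
```

View pics/w2.png

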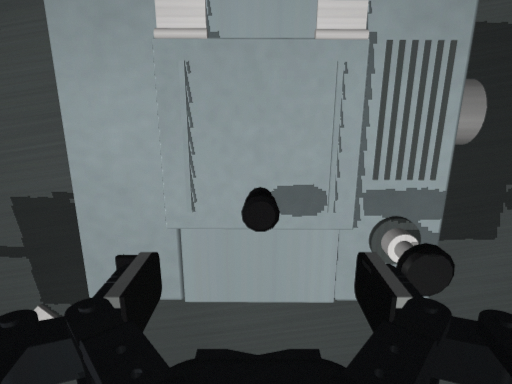

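The cap is back up at (429,269), matching the predicted "up" position (430,269), and the knob sits at (260,211) between the open jaws. Next I descend, grip the knob and compute the arc.

Emit:
{"op": "jog_arm", "data": {
  "moves": [
    [0,0,-0.035,0,100],
    [0,0,-0.03,0,100],
    [0,0,-0.02,0,100],
    [0,0,-0.01,0,60],
    [0,0,0,0,20]
  ]
}}

```text
time: 7.02
position: [0.4934, -0.0579, 0.1689]
eef_rot: [0.997, -0.075, -0.001, -0.0]
force: [-1.0, 0.1, -0.3]
opening: 0.606
```

Emit:
{"op": "jog_arm", "data": {
  "moves": [
    [0,0,0,0,0],
    [0,0,0,0,0],
    [0,0,0,0,0],
    [0,0,0,0,0],
    [0,0,0,0,0]
  ],
  "force": 30
}}

```text
time: 7.65
position: [0.4944, -0.0596, 0.1708]
eef_rot: [0.997, -0.075, 0.001, 0.002]
force: [-1.6, -6.1, 1.7]
opening: 0.281
```

Run:
```python
import numpy as np
th=np.linspace(0,1.93,21)
x=-.115*np.cos(th)+.032*np.sin(th);z=.115*np.sin(th)+.032*np.cos(th)
P=np.c_[x*.9886,-x*.1504,z];P=(P-P[0]).round(4);D=np.diff(P,axis=0).round(4)
for i in range(4):print([[*map(float,d),0,0] for d in D[i*5:i*5+5]])
```

```text
[[0.0036, -0.0005, 0.0109, 0, 0], [0.0046, -0.0007, 0.0106, 0, 0], [0.0056, -0.0009, 0.01, 0, 0], [0.0065, -0.001, 0.0094, 0, 0], [0.0074, -0.0011, 0.0088, 0, 0]]
[[0.0081, -0.0013, 0.008, 0, 0], [0.0089, -0.0013, 0.0072, 0, 0], [0.0096, -0.0015, 0.0062, 0, 0], [0.0101, -0.0015, 0.0054, 0, 0], [0.0106, -0.0016, 0.0043, 0, 0]]
[[0.0109, -0.0017, 0.0032, 0, 0], [0.0112, -0.0017, 0.0022, 0, 0], [0.0113, -0.0017, 0.001, 0, 0], [0.0114, -0.0017, 0.0, 0, 0], [0.0113, -0.0017, -0.0011, 0, 0]]
[[0.0112, -0.0017, -0.0023, 0, 0], [0.0109, -0.0017, -0.0033, 0, 0], [0.0105, -0.0016, -0.0044, 0, 0], [0.0101, -0.0015, -0.0054, 0, 0], [0.0095, -0.0015, -0.0063, 0, 0]]
```

Emit:
{"op": "jog_arm", "data": {
  "moves": [
    [0.0036,-0.0015,0.011,0,0],
    [0.0046,-0.0011,0.0106,0,0],
    [0.0056,-0.001,0.01,0,0],
    [0.0065,-0.001,0.0094,0,0],
    [0.0074,-0.0011,0.0088,0,0]
  ]
}}

```text
time: 8.28
position: [0.5218, -0.0638, 0.2186]
eef_rot: [0.997, -0.075, -0.0, 0.001]
force: [4.6, -5.0, -10.9]
opening: 0.282
```

Emit:
{"op": "jog_arm", "data": {
  "moves": [
    [0.0081,-0.0013,0.008,0,0],
    [0.0089,-0.0013,0.0072,0,0],
    [0.0096,-0.0015,0.0062,0,0],
    [0.0101,-0.0015,0.0054,0,0],
    [0.0106,-0.0016,0.0043,0,0]
  ]
}}

```text
time: 8.9
position: [0.5678, -0.0709, 0.2496]
eef_rot: [0.997, -0.075, -0.002, 0.0]
force: [-1.8, -4.2, -9.8]
opening: 0.281
```

Still gripping, with modest forces. I'll continue the arc.

Emit:
{"op": "jog_arm", "data": {
  "moves": [
    [0.0109,-0.0017,0.0032,0,0],
    [0.0112,-0.0017,0.0022,0,0],
    [0.0113,-0.0017,0.001,0,0],
    [0.0114,-0.0017,0.0,0,0],
    [0.0113,-0.0017,-0.0011,0,0]
  ]
}}

```text
time: 9.52
position: [0.6238, -0.0796, 0.2559]
eef_rot: [0.997, -0.075, -0.002, 0.001]
force: [-4.9, -4.9, -4.4]
opening: 0.285
```

Emit:
{"op": "jog_arm", "data": {
  "moves": [
    [0.0112,-0.0017,-0.0023,0,0],
    [0.0109,-0.0017,-0.0033,0,0],
    [0.0105,-0.0016,-0.0044,0,0],
    [0.0101,-0.0015,-0.0054,0,0],
    [0,0,0,0,0]
  ]
}}

```text
time: 10.15
position: [0.6682, -0.0865, 0.2411]
eef_rot: [0.997, -0.075, 0.0, 0.001]
force: [0.2, -6.0, -3.6]
opening: 0.28
```

Run:
```python
from h import *
s=get_state();print(s["position"].round(4),s["force"].round(2),s["opening"])
im=read_camera("scene"); cv2.imwrite("pics/s3.png",cv2.resize(im[60:280,140:340,::-1],None,fx=2.5,fy=2.5,interpolation=2))
```

```text
[ 0.6682 -0.0865  0.2411] [ 0.23 -6.03 -3.55] 0.2799813768143766
```

View pics/s3.png

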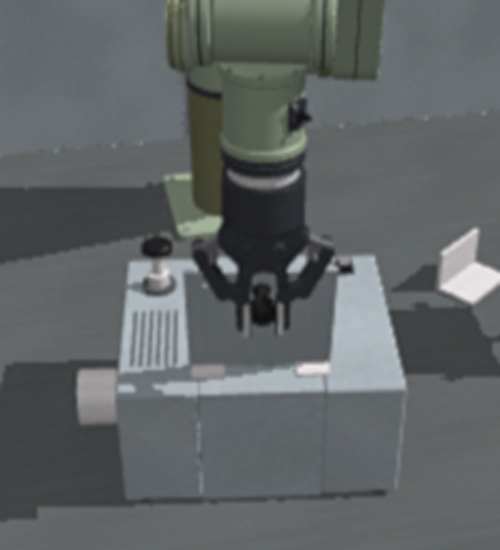

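The flap stands past upright with the knob still in the jaws. A little more brings it to the stop.

Emit:
{"op": "jog_arm", "data": {
  "moves": [
    [0.0095,-0.0015,-0.0063,0,0],
    [0.006,-0.001,-0.005,0,0],
    [0.004,-0.0005,-0.003,0,0],
    [0,0,0,0,0],
    [0,0,0,0,0]
  ]
}}

```text
time: 10.82
position: [0.6825, -0.0887, 0.2313]
eef_rot: [0.997, -0.075, -0.005, 0.001]
force: [-21.3, -1.7, 15.0]
opening: 0.282
```

Emit:
{"op": "jog_arm", "data": {
  "moves": [
    [-0.007,0.001,0.005,0,0],
    [0,0,0,0,100],
    [0,0,0,0,100],
    [0,0,0,0,100],
    [0.015,-0.0022,0,0,100]
  ]
}}

```text
time: 11.45
position: [0.6951, -0.0889, 0.231]
eef_rot: [0.997, -0.074, -0.0, -0.0]
force: [0.3, 0.1, -0.1]
opening: 1.0
```

Emit:
{"op": "jog_arm", "data": {
  "moves": [
    [0.012,-0.0018,0.01,0,100],
    [0,0,0.035,0,100],
    [0,0,0.035,0,100],
    [0,0,0.03,0,100],
    [0,0,0,0,100]
  ]
}}

```text
time: 12.08
position: [0.7088, -0.0914, 0.3448]
eef_rot: [0.997, -0.074, 0.004, 0.0]
force: [-0.1, 0.3, 0.0]
opening: 1.001
```

Emit:
{"op": "jog_arm", "data": {
  "moves": [
    [-0.04,0.006,0,0,100],
    [-0.04,0.006,0,0,100],
    [-0.04,0.006,0,0,100],
    [-0.04,0.006,0,0,100],
    [0,0,0,0,100]
  ]
}}

```text
time: 12.7
position: [0.5442, -0.0663, 0.3386]
eef_rot: [0.997, -0.074, -0.002, -0.001]
force: [0.2, -0.2, 0.4]
opening: 0.998
```

Run:
```python
from h import *
s=get_state();print(s["position"].round(4),s["eef_rot"].round(4),s["force"].round(2))
im=read_camera("wrist"); im2=read_camera("scene")
o=np.hstack([im[:,:,::-1],cv2.resize(im2[120:270,160:310,::-1],(384,384))]); cv2.imwrite("pics/w4.png",cv2.resize(o,None,fx=.88,fy=.88))
print(proj("wrist",[.541,-.0665,.139]).round())
for t in("cassette_pull","cassette_center"):print(t,[(d["score"],np.round(d["bbox"])) for d in boxes_of("wrist",t)[:2]])
```

```text
[ 0.5442 -0.0663  0.3386] [ 9.972e-01 -7.440e-02 -2.100e-03 -6.000e-04] [ 0.22 -0.16  0.42]
[258. 179.]
cassette_pull [(0.6, array([247., 125., 272., 214.]))]
cassette_center [(0.59, array([245., 127., 272., 212.]))]
```

View pics/w4.png

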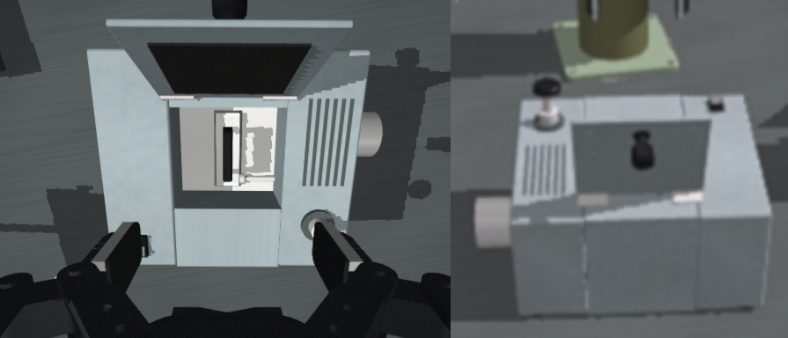

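The flap stands open by itself, leaning back. The pull bar is centred at about wrist pixel (259,175), directly below the TCP to within a few mm. Now I descend.

Emit:
{"op": "jog_arm", "data": {
  "moves": [
    [0,0,-0.05,0,45],
    [0,0,-0.05,0,45],
    [0,0,-0.05,0,45],
    [0,0,-0.03,0,45],
    [0,0,0,0,45]
  ]
}}

```text
time: 13.52
position: [0.5454, -0.0669, 0.1571]
eef_rot: [0.997, -0.075, -0.004, -0.001]
force: [-0.6, 0.1, 0.7]
opening: 0.449
```

Run:
```python
from h import *
s=get_state();print(s["position"].round(4),s["eef_rot"].round(4),s["force"].round(2),s["opening"])
im=read_camera("wrist"); cv2.imwrite("pics/w5.png",im[:,:,::-1])
print(proj("wrist",[.544,-.067,.139]).round(),[proj("wrist",[.544+d*.9886,-.067-d*.15,.139]).round() for d in(-.032,.032)])
for t in("cassette_pull",):print(t,[(d["score"],np.round(d["bbox"])) for d in boxes_of("wrist",t)[:2]])
```

```text
[ 0.5454 -0.0669  0.1571] [ 9.972e-01 -7.460e-02 -3.700e-03 -8.000e-04] [-0.63  0.08  0.69] 0.4494987730883786
[259. 245.] [array([259., 297.]), array([259., 187.])]
cassette_pull [(0.75, array([235., 146., 281., 310.]))]
```

View pics/w5.png

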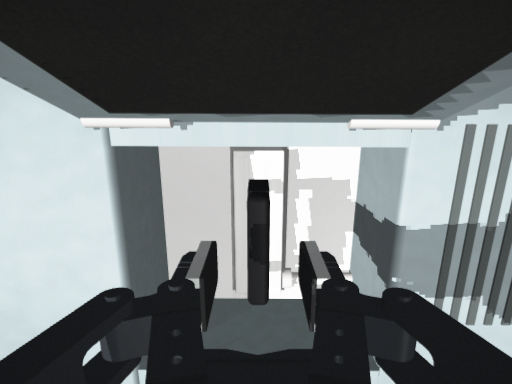

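The bar is straight between the pads at column 258, with its top spanning rows about 190–302, so its centre is about 3–4 mm nearer than the TCP. I'll correct that, descend and grip.

Emit:
{"op": "jog_arm", "data": {
  "moves": [
    [-0.0035,0.0005,-0.02,0,45],
    [0,0,-0.018,0,45],
    [0,0,-0.007,0,45],
    [0,0,0,0,0],
    [0,0,0,0,0]
  ],
  "force": 60
}}

```text
time: 14.25
position: [0.5443, -0.067, 0.1166]
eef_rot: [0.997, -0.075, 0.001, 0.0]
force: [0.6, 0.2, -1.2]
opening: 0.128
```

Emit:
{"op": "jog_arm", "data": {
  "moves": [
    [0,0,0,0,0],
    [0,0,0,0,0],
    [0,0,0,0,0],
    [0,0,0,0,0],
    [0,0,0.005,0,0]
  ],
  "force": 60
}}

```text
time: 14.88
position: [0.5423, -0.0666, 0.1199]
eef_rot: [0.997, -0.074, -0.002, -0.0]
force: [-1.0, 0.8, -3.1]
opening: 0.128
```

Emit:
{"op": "jog_arm", "data": {
  "moves": [
    [0,0,0.01,0,0],
    [0,0,0.015,0,0],
    [0,0,0.02,0,0],
    [0,0,0.02,0,0],
    [0,0,0,0,0]
  ]
}}

```text
time: 15.5
position: [0.5454, -0.0674, 0.1887]
eef_rot: [0.997, -0.074, 0.003, 0.001]
force: [0.6, 0.4, -2.9]
opening: 0.123
```

Emit:
{"op": "jog_arm", "data": {
  "moves": [
    [0,0,0.02,0,0],
    [0,0,0.035,0,0],
    [0,0,0.035,0,0],
    [0,0,0.03,0,0],
    [0,0,0.018,0,0]
  ],
  "force": 80
}}

```text
time: 16.12
position: [0.5438, -0.0669, 0.3249]
eef_rot: [0.997, -0.075, 0.001, 0.0]
force: [-0.6, -1.0, -2.4]
opening: 0.123
```

Emit:
{"op": "jog_arm", "data": {
  "moves": [
    [-0.006,0.02,0,0.01,0],
    [-0.01,0.04,0,0.01,0],
    [-0.012,0.045,0,0.012,0],
    [-0.012,0.045,0,0.012,0],
    [-0.012,0.045,0,0.012,0]
  ]
}}

```text
time: 16.75
position: [0.4892, 0.1304, 0.3214]
eef_rot: [0.999, -0.046, -0.002, -0.0]
force: [1.0, 0.6, -1.8]
opening: 0.118
```

Emit:
{"op": "jog_arm", "data": {
  "moves": [
    [-0.012,0.045,0,0.012,0],
    [-0.012,0.04,-0.01,0.012,0],
    [-0.01,0.03,-0.012,0.01,0],
    [-0.01,0.02,-0.01,0.007,0],
    [0,0.01,-0.005,0,0]
  ]
}}

```text
time: 17.38
position: [0.4448, 0.2742, 0.284]
eef_rot: [1.0, -0.025, -0.002, 0.001]
force: [0.0, -0.0, -2.8]
opening: 0.123
```

Emit:
{"op": "jog_arm", "data": {
  "moves": [
    [0,0.01,-0.003,0,0],
    [0,0.008,0,0,0],
    [0,0,0,0,0],
    [0,0,0,0,0],
    [0,0,0,0,0]
  ]
}}

```text
time: 18.0
position: [0.4479, 0.2907, 0.284]
eef_rot: [1.0, -0.026, 0.0, -0.0]
force: [-0.6, 0.1, -2.7]
opening: 0.118
```

Run:
```python
from h import *
s=get_state();print(s["position"].round(4),s["eef_rot"].round(4),s["force"].round(2),s["opening"])
a=read_camera("scene");b=read_camera("top")
x,y,z=s["position"]; th=2*np.arctan2(s["eef_rot"][1],s["eef_rot"][0]);print("yaw",th)
c=np.array([x,y,z+.0145-.0765]);L=np.array([.4551,.4118]);d=c[:2]-L;n=np.array([np.cos(1.5178),np.sin(1.5178)])
print("centre",c.round(4),"dist along",-d@n-.016,"lateral",d@[-n[1],n[0]])
R=np.array([[np.cos(th),-np.sin(th)],[np.sin(th),np.cos(th)]])
A=a[:,:,::-1].copy();B=b[:,:,::-1].copy();f=3
A=cv2.resize(A[60:230,290:430],None,fx=f,fy=f,interpolation=2);B=cv2.resize(B[150:290,60:200],None,fx=f-.3,fy=f-.3,interpolation=2)
for dx in(-.05,.05):
  for dy in(-.016,.016):
    for dz in(-.0425,.0425):
      p=[*(c[:2]+R@[dx,dy]),c[2]+dz]
      u=proj("scene",p);v=proj("top",p)
      cv2.circle(A,tuple(int(k) for k in (u-[290,60])*f+1),2,(0,0,255),-1)
      cv2.circle(B,tuple(int(k) for k in (v-[60,150])*(f-.3)+1),2,(0,0,255),-1)
o=np.zeros((510,800,3),np.uint8);o[:A.shape[0],:A.shape[1]]=A;o[:B.shape[0],420:420+B.shape[1]]=B;cv2.imwrite("pics/e.png",o)
```

```text
[0.4479 0.2907 0.284 ] [ 9.996e-01 -2.650e-02  2.000e-04 -0.000e+00] [-0.65  0.08 -2.74] 0.11782630728966648
yaw -0.05299141548577246
centre [0.4479 0.2907 0.222 ] dist along 0.10528166723089671 lateral 0.0007433187913424422
```

View pics/e.png

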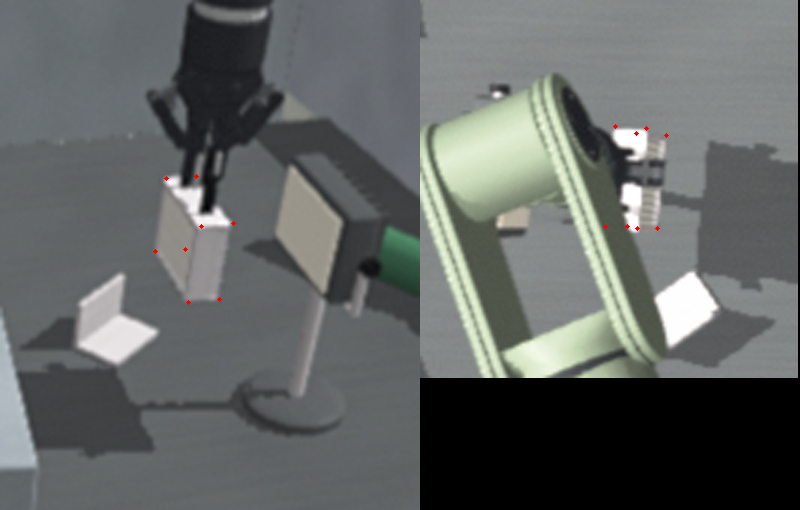

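The predicted cassette corners (red) match the real ones in both views: upright, square, undisturbed offcut. Only a small trim remains: 5 mm nearer, 3 mm up.

Emit:
{"op": "jog_arm", "data": {
  "moves": [
    [0,0.0025,0.0015,0,0],
    [0,0.0025,0.0015,0,0],
    [0,0,0,0,0],
    [0,0,0,0,0],
    [0,0,0,0,0]
  ]
}}

```text
time: 18.73
position: [0.4476, 0.2961, 0.2867]
eef_rot: [1.0, -0.026, -0.0, 0.0]
force: [-0.4, -0.2, -1.9]
opening: 0.122
```

Run:
```python
from h import *
s=get_state();print(s["position"].round(4),s["eef_rot"].round(4),s["force"].round(2),s["opening"])
a=read_camera("scene"); cv2.imwrite("pics/f.png",cv2.resize(a[:,:,::-1],None,fx=1.5,fy=1.5))
```

```text
[0.4476 0.2961 0.2867] [ 9.997e-01 -2.610e-02 -1.000e-04  1.000e-04] [-0.43 -0.16 -1.9 ] 0.12217809694431513
```

View pics/f.png

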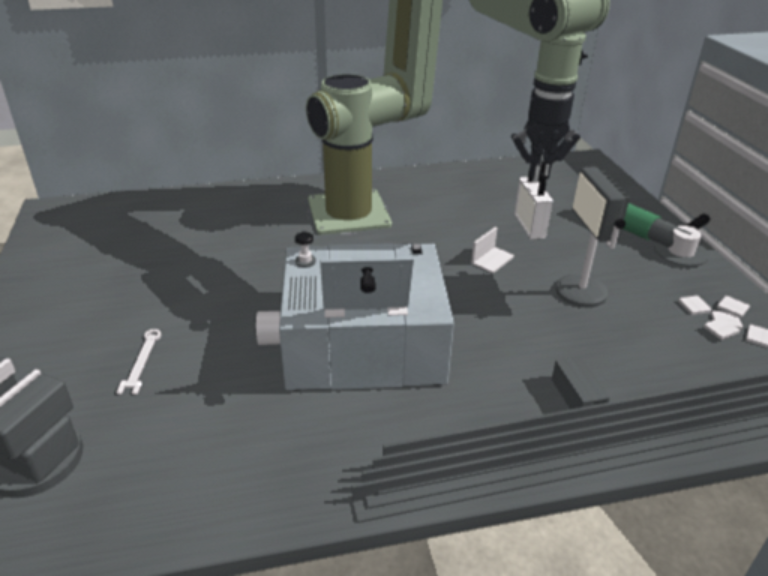

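The final view shows the flap open with its knob at (368,278) and the plunger up at (304,240). The cassette is upright at (535,207) before the glass, and the offcuts and spanner are in place.

```bash
python3 -c "
from bench import *
print(sign_off())"
```

```text
the job is handed in; nothing more can be done
None
```

The filter check is done and handed in at about 19 s of the 69 s allowed; no verdict was reported.

- **Shaker:** With the flap shut, I pushed the plunger down to its stop. The tool reached z = 0.195 m, and the push rose to 18 N against the 10 N needed. The wrist picture then showed the cap back up.
- **Flap:** I swung it by the knob until it pressed on its stop, with about 26 N on the tool, and let go. It stood open by itself in every later picture.
- **Cassette:** I drew it out by the pull and am still holding it with an 80 N grip. By calculation from the fitted lamp and arm poses:

| Check | Value |
|---|---|
| Gap from pleated face to glass | about 100 mm |
| Sideways offset from the glass centre | about 1 mm |
| Height of cassette centre | about 0.225 m |
| Tilt | under 0.1° |

- **Cross-check:** Just before the last 5 mm trim, the predicted cassette corners matched the scene picture; the arm hid part of it in the top view.
- **Bystanders:** The offcuts and spanner looked unmoved in the final scene picture, judged by eye only.

One disagreement remained. The two cameras taken singly gave lamp headings about 1.7° apart and positions about 4 mm apart, so I used the joint fit. Squareness is therefore good to about 1°, and the distance to a few mm.

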